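# Load the bench shaker, release its transport lock and start it

## Robot

A 7-joint arm with a two-finger parallel gripper is mounted at the origin on a cart in front of the work surface, level with it; the furniture and walls round the work are solid. World frame = base frame: x ahead of the robot, y to its left, z up, the work surface at z = 0. Lengths are in m, angles in rad, forces in N, time in s.
With the tool pointing down it reaches from about 0.4 to 0.85 m from the base axis. Payload 10.4 kg.
Tool frame: the origin (TCP) lies midway between the tips of the shut fingers; the grasp point (between the pads) lies 19 mm behind it; z points along the fingers, y is the line along which they close (so a half turn about z gives the same grasp; the last joint's range is limited). The gripper opens to 87 mm and grips with 3 to 60 N. Pads are 19 mm wide; open, the fingers measure 117 mm over their backs; the gripper's body (75 mm by 190 mm) begins 51 mm behind the grasp point.
Start: joints at [1.152, 0.332, -0.065, 1.46, 0.022, 1.35, -0.088], TCP at [0.241, -0.577, 0.223] pointing down, gripper open.
Joint ranges: [-2.6, 2.6], [-0.5, 2.12], [-1.47, 1.34], [0.16, 2.42], [-1.27, 4.41], [0.06, 2.06], [-2.6, 2.6]. Speed limits (rad/s): [2.22, 2.22, 2.79, 2.79, 3.14, 3.14, 3.14].

## Interface

Orientations are given as a unit quaternion [x, y, z, w].
In Python, from bench import r gives the robot as it stands.
- The arm moves only by the tool arm_command, never from a script. Its argument "moves" is one flat list of numbers, 4 for each row, row after row: the shift along the tool's x, y, z in cm, then the turn about the tool's z in degrees. A call has 1 to 12 rows; each row shifts and turns the commanded pose from where the row before left it, along the tool's axes as they then stand; what a row does not reach is not made up. A row lasts 1/12 s, in which the tool goes at most 41.7 mm and 7.16 degrees, less where a joint would pass 70% of its speed; a pose out of reach is approached as far as the arm can. A call with a gripper value outside its range is refused whole. "fingers" is the opening in per cent of the stroke, from 0 (shut) to 100 (fully open), set as the call begins (left out, the last holds). The fingers move at their own pace and stop on an object; "squeeze" is the grip in N (left out, the last holds). Time passes only in rows, so rows that do not move let the fingers close. It gives the time, the measured TCP pose, the force, the opening and the grip force at its end, in the units of the state.
- r.read_state(): the state, without advancing time (a new reading comes with each control period).
- r.camera(name): name is "scene" or "top"; returns the picture (420x560x3 uint8, red, green, blue); there is no depth.
- r.camera_info(name): a dict with "fx", "fy", "cx", "cy" (pixels), "origin" and "attitude" of the camera in the world. Camera axes: x right, y up, looking along -z (the intrinsics and any distortion apply to the point x, -y, -z); pixel columns grow to the right and rows downward; lengths in m; the calibration is good to about 2 mm. A picture is of the moment at which its call begins. camera_info takes no time and is no camera call.
- r.close_job(): hands the job in; it is judged then, once.
The state is a dict: "time": time; "joint_positions": joint angles; "joint_vel": joint speeds; "joint_torque": joint torques, N m; "ee_pos": TCP position; "eef_rot": TCP orientation; "ft_force": force on the tool from outside, world axes, zero at the start; "torque": the same for the moment, N m; "width": finger opening in m; "grip_force": force on a finger pad.
Only numpy, scipy, OpenCV 4.12 (cv2) and the standard library are available. Lean on these libraries where they do the work, as an engineer would, in place of code of your own. Each camera call takes 0.05 s, during which the arm holds its last target. There are 200 camera calls.

## Task

Load and start the bench shaker: first set the blue slide box down gently, lid up, flat in the middle of the shaker's black-matted tray with its long side along the length of the shaker, and let go of it. Then slide the yellow transport-lock grip all the way to its end stop, away from the tray, so that the bolt is drawn back, and only then press the blue key fully down and let it up, and after it the green key. Do not press the red key, and leave the other things on the table where they stand.

Things in the scene. Friction and masses are not known exactly. Their poses are not given: they have to be found in the camera images.
- shaker: White bench shaker, fixed, 170 (x) x 360 (y) mm; origin at the centre of its underside. In its frame an open tray is at left (y 20 to 170 mm), a console with its top 80 mm high at right (y -180 to 5). Lock slide along y at x = 42; three keys, colour order varies, at x = -45, y = -35, -90, -145. A steel keeper bracket 104 mm high stands by the tray at x = 42, y = 16. The tray never moves.
- tray_center (a point): Middle of the shaker's tray, on the top of its black rubber mat (70 mm above the table); axes as the shaker's. The tray is 142 mm square inside, its rim 4 mm thick and 10 mm above the mat.
- slide_box: Blue plastic slide box, shut (the lid does not open), loose, 0.12 to 0.21 kg: 59 mm wide (its x, from -28 to +31 mm), 98 mm long (its y), 34 mm high, with upright sides. Origin at the middle of its underside. It lies on the table to the left or right of the shaker, its long side within 0.4 rad of the world's y.
- bottle_black: Black bottle, 62 mm across and 135 mm high, loose, on the other side of the shaker from the slide box; origin at the centre of its underside, z up. To be left alone.
- dish: Covered petri dish, 60 mm across and 14 mm high, loose, standing on the right; origin at the centre of its underside. To be left alone.
- lock (a joint): Position of the transport lock slide in m: 0 = locked (bolt in the tray's keeper, grip near the tray), 0.080 = released, at its end stop; it moves along the shaker's -y as the value grows. It starts between 0 and 0.015, slides stiffly (about 2 N of friction) and stays where it is left.
- lock_grip (a point): Point inside the yellow block-shaped grip of the transport lock, 12 mm below its top; axes as the shaker's. The grip is 18 mm wide (shaker x), 36 mm long (shaker y, the sliding direction) and 30 mm high, its lower end 6 mm above the console top and its top 36 mm above it.
- key_blue_top (a point): Blue key: cap 28 mm across; point at the middle of its top, about 14 mm above the console top. Round spring key in a black housing on the front part of the shaker's console.
- key_green_top (a point): Green key, the same: cap 28 mm across; point at the middle of its top, about 14 mm above the console top. Round spring key in a black housing on the front part of the shaker's console.
- key_red_top (a point): Red key, the same, not to be pressed: cap 28 mm across; point at the middle of its top, about 14 mm above the console top. Round spring key in a black housing on the front part of the shaker's console.
- key_blue (a joint): Travel of the blue key, m: 0 = up, 0.006 = fully down (takes 5 N); springs back.
- key_green (a joint): Travel of the green key, m: 0 = up, 0.006 = fully down (takes 5 N); springs back.
- key_red (a joint): Travel of the red key, m: 0 = up, 0.006 = fully down (takes 5 N); springs back.

How it is judged:
By the outcome, as a careful person would: the job done as asked, in the order asked, and still so for the second after the job is handed in, with the robot touching nothing.
It also fails if it takes over 69 s, if anything falls off the work surface, if the arm or the gripper's body presses on something with over 40 N, if the wrist force passes 120 N, or if a joint passes its speed limit or range.

## Working session

There is one attempt and no reset: what is moved stays moved. The work goes in short steps, Python scripts to look and compute and a tool call to move; the robot and the scene stay as the last step left them, time stands still between calls to the robot, and variables do not carry over. Pictures are saved under pics/ and viewed, at most 10 in all, crops included, and the job is handed in when it is done.

Besides the shell and the picture viewer there is one more tool, called after "Emit:" as name(argument=value, ...) on one line, values as JSON. arm_command: Moves the arm, as the interface text tells. Its arguments: {"type":"object","properties":{"moves":{"type":"array"},"fingers":{"type":"number"},"squeeze":{"type":"number"}},"required":["moves"]}

```bash
mkdir -p pics; ls
python3 - <<'E'
from bench import r
import cv2
for n in("scene","top"):
    cv2.imwrite(f"pics/{n}0.png",r.camera(n)[:,:,::-1]); print(r.camera_info(n))
s=r.read_state();print(s)
E
```

```text
pics
{'fx': 487.51555744217717, 'fy': 487.51555744217717, 'cx': 282.66409912496636, 'cy': 198.93889826324627, 'origin': array([-0.01907815,  1.16244486,  0.97949347]), 'attitude': array([-0.0934234 ,  0.46468416,  0.85792619, -0.19825073])}
{'fx': 387.7955890279332, 'fy': 387.7955890279332, 'cx': 280.8396017019418, 'cy': 212.7533192264628, 'origin': array([ 0.38443968, -0.02376049,  1.15387842]), 'attitude': array([ 0.04555654, -0.04656024, -0.70180113,  0.70938841])}
{'time': 0.1, 'joint_positions': array([ 1.15241232,  0.33274711, -0.06470532,  1.46082293,  0.02158419,
        1.34990934, -0.08847069]), 'joint_vel': array([ 0.00071145, -0.00116975,  0.00056041, -0.00127023, -0.00023119,
        0.00134235,  0.000372  ]), 'joint_torque': array([ 7.22678087e-04, -6.24544644e+01,  2.40574277e-02, -3.90716028e+01,
       -6.14606892e-02,  3.66311311e-02,  2.45501190e-05]), 'ee_pos': array([ 0.24083404, -0.57637425,  0.22188838]), 'eef_rot': array([ 9.80478168e-01,  1.96627077e-01, -1.35403716e-04, -5.80466337e-04]), 'ft_force': array([ 0.09607863,  0.01298284, -0.95014529]), 'torque': array([ 0.03746196, -0.00710267,  0.01571566]), 'grip_force': 0.0, 'width': 0.08715536535657965}
```

View pics/top0.png

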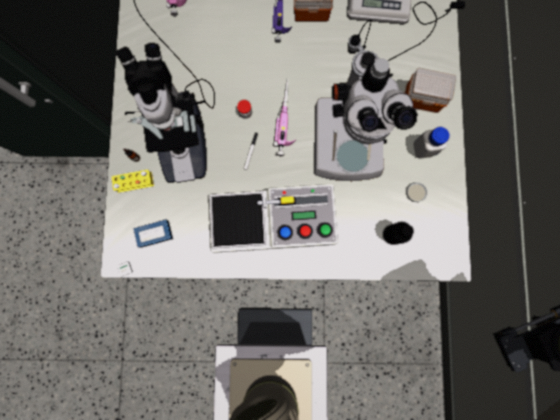

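View pics/scene0.png

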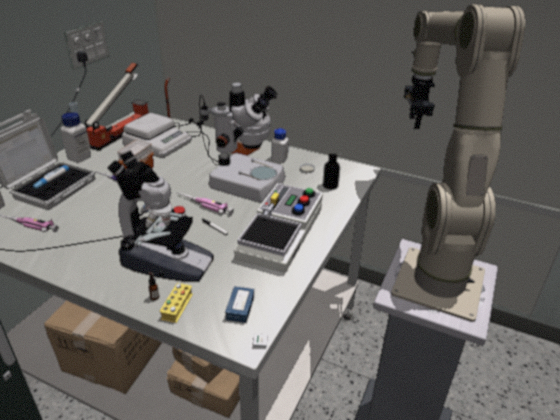

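The top view shows the slide box at about (153,233), and the shaker spans (208–337, 186–250) with the tray on the left. The keys run blue (285,232), red (305,231), green (325,230), with the yellow grip at (287,200). I'll enlarge this area.

```bash
python3 - <<'E'
import cv2
a=cv2.imread("pics/top0.png")
c=cv2.resize(a[180:256,120:345],None,fx=3.5,fy=3.5,interpolation=cv2.INTER_CUBIC)
cv2.imwrite("pics/crop1.png",c);print(c.shape)
E
cat > h.py <<'E'
from bench import r
import numpy as np, cv2
from scipy.spatial.transform import Rotation as R
def p2w(n,u,v,z):
    i=r.camera_info(n); d=R.from_quat(i["attitude"]).apply([(u-i["cx"])/i["fx"],-(v-i["cy"])/i["fy"],-1])
    o=i["origin"]; return o+d*(z-o[2])/d[2]
def w2p(n,p):
    i=r.camera_info(n); q=R.from_quat(i["attitude"]).inv().apply(np.asarray(p)-i["origin"])
    return np.array([i["cx"]-i["fx"]*q[...,0]/q[...,2], i["cy"]+i["fy"]*q[...,1]/q[...,2]]).T
def tool(target,yaw=None):
    "shift in tool axes (cm) from measured pose to target; tool yaw"
    s=r.read_state(); T=R.from_quat(s["eef_rot"]); x=T.apply([1,0,0])
    print("shift cm",np.round(T.inv().apply(np.asarray(target)-s["ee_pos"])*100,2),"tool-x heading deg",np.degrees(np.arctan2(x[1],x[0])).round(2),"t",s["time"])
E
```

```text
(266, 788, 3)
```

View pics/crop1.png

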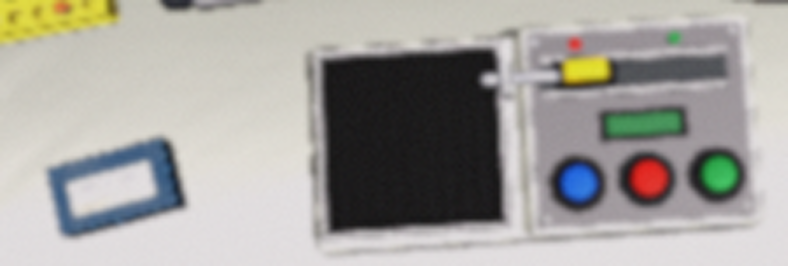

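```bash
cat > m.py <<'E'
from h import *
from scipy.optimize import least_squares
C=lambda c:np.array([120+(c[0]+.5)/3.5-.5,180+(c[1]+.5)/3.5-.5])
def fit(pts,x0):
    P=np.array([p for p,_ in pts])/1000; U=np.array([C(u) for _,u in pts])
    W=lambda q:np.c_[q[0]+np.cos(q[2])*P[:,0]-np.sin(q[2])*P[:,1],q[1]+np.sin(q[2])*P[:,0]+np.cos(q[2])*P[:,1],P[:,2]]
    s=least_squares(lambda q:(w2p("top",W(q))-U).ravel(),x0); print(np.round(s.x,4),np.round(s.fun.reshape(-1,2),1).tolist()); return s.x
S=fit([((-45,-35,94),(578,183)),((-45,-90,94),(648,179)),((-45,-145,94),(718,174)),
 ((71,166,75),(325,58)),((71,24,75),(497,50)),((-71,24,75),(505,220)),((-71,166,75),(332,231))],[.35,0,0])
B=fit([((31,49,34),(50,170)),((31,-49,34),(160,141)),((-28,-49,34),(173,207)),((-28,49,34),(68,236))],[.35,.35,0])
c,s=np.cos(S[2]),np.sin(S[2])
for n,p in dict(tray=(0,.095),blue=(-.045,-.035),red=(-.045,-.09),green=(-.045,-.145),lock0=(.042,-.03)).items(): print(n,np.round([S[0]+c*p[0]-s*p[1],S[1]+s*p[0]+c*p[1]],4))
print("grip",p2w("top",*C((587,70)),.116))
g=p2w("top",*C((587,70)),.116)[:2]-S[:2];print("grip local",c*g[0]+s*g[1],-s*g[0]+c*g[1])
E
python3 m.py
```

```text
[0.5129 0.001  0.0697] [[0.4, 0.1], [0.5, 0.0], [0.5, 0.3], [-1.0, -0.5], [0.2, -1.1], [0.6, 0.6], [-1.1, 0.5]]
[0.4654 0.3471 0.2772] [[-0.8, -0.1], [0.7, -0.7], [1.7, 0.0], [-1.6, 0.7]]
tray [0.5063 0.0957]
blue [ 0.4704 -0.0371]
red [ 0.4743 -0.0919]
green [ 0.4781 -0.1468]
lock0 [ 0.5569 -0.026 ]
grip [ 0.55656268 -0.04180147  0.116     ]
grip local 0.04060164206138592 -0.045707346195434914
```

Emit:
arm_command(moves=[0,0,0,-7,0,0,0,-7,0,0,0,-7,0,0,0,-7,0,0,0,-7,0,0,0,-7,0,0,0,-7,0,0,0,-7,0,0,0,-7,0,0,0,-7,0,0,0,-7,0,0,0,-6.2], fingers=100)

```text
time: 1.1
ee_pos: [0.2408, -0.5765, 0.2221]
eef_rot: [0.6, 0.8, 0.0, -0.0]
ft_force: [0.8, 0.6, 0.5]
width: 0.0874
grip_force: 0.0
```

```bash
python3 -c "
from h import *
tool([.47,-.1,.22]);tool([.466,.3475,.15])"
```

```text
shift cm [39.34 35.32  0.23] tool-x heading deg 106.23 t 1.1
shift cm [82.42 47.45  7.27] tool-x heading deg 106.23 t 1.1
```

Emit:
arm_command(moves=[2.8,2.5,0,0,2.8,2.5,0,0,2.8,2.5,0,0,2.8,2.5,0,0,2.8,2.5,0,0,2.8,2.5,0,0,2.8,2.5,0,0,2.8,2.5,0,0,2.8,2.5,0,0,2.8,2.5,0,0,2.8,2.5,0,0,2.8,2.5,0,0])

```text
time: 2.1
ee_pos: [0.4378, -0.1697, 0.2225]
eef_rot: [0.603, 0.798, -0.0, 0.0]
ft_force: [0.9, 0.0, -0.4]
width: 0.0872
grip_force: 0.0
```

Emit:
arm_command(moves=[3.8,1.4,0,0,3.8,1.4,0,0,3.8,1.4,0,0,3.8,1.4,0,0,3.8,1.4,0,0,3.8,1.4,0,0,3.8,1.4,0.5,0,3.8,1.4,1,0,3.8,1.4,1,0,3.8,1.4,1,0,3.8,1.4,1,0,3.8,1.4,1,0])

```text
time: 3.1
ee_pos: [0.4744, 0.3144, 0.1665]
eef_rot: [0.603, 0.798, -0.0, 0.0]
ft_force: [1.6, -0.7, 0.2]
width: 0.0872
grip_force: 0.0
```

```bash
python3 -c "
from h import *
tool([.466,.3475,.10])
cv2.imwrite('pics/s1.png',r.camera('scene')[230:380,150:350,::-1].repeat(4,0).repeat(4,1)[:600])"
```

```text
shift cm [3.41 0.1  6.65] tool-x heading deg 105.81 t 3.1
```

View pics/s1.png

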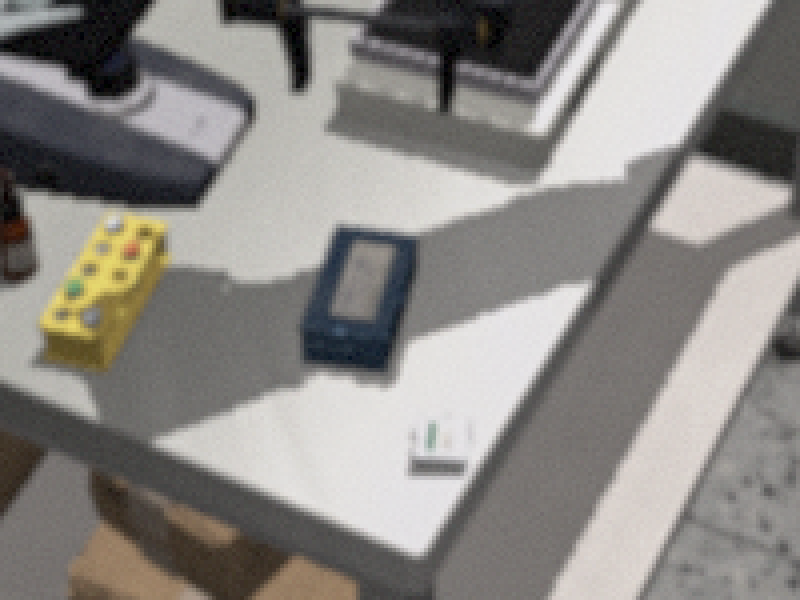

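The crop shows the box upright with its lid label up. The top-face corners are at crop (338,227), (418,238), (395,338) and (303,328), with no sign of contact. I'll cross-check these against the top-view fit.

```bash
python3 -c "
from h import *
for x,y in((338,227),(418,238),(390,345),(303,328)): print(p2w('scene',150+x/4-.4,230+y/4-.4,.034).round(4))
q=[.4654,.3471,.2772]
for a,b in((31,-49),(-28,-49),(-28,49),(31,49)):
  c,s=np.cos(q[2]),np.sin(q[2]);X=[q[0]+(c*a-s*b)/1e3,q[1]+(s*a+c*b)/1e3,.034];print(np.round(X,4),(w2p('scene',X)-[150,230])*4)
"
```

```text
[0.5046 0.3148 0.034 ]
[0.4503 0.2995 0.034 ]
[0.4203 0.3938 0.034 ]
[0.4779 0.4062 0.034 ]
[0.5086 0.3085 0.034 ] [335.89758046 217.86647101]
[0.4519 0.2923 0.034 ] [419.24406858 229.10609295]
[0.4251 0.3866 0.034 ] [387.41003757 333.42703376]
[0.4818 0.4027 0.034 ] [298.93989622 320.87456834]
```

Emit:
arm_command(moves=[1.8,0.1,2,0,1.8,0.1,2.5,0,0,0,3,0,0,0,3,0,0,0,2,0,0,0,1.5,0,0,0,1,0,0,0,0.8,0,0,0,0,0])

```text
time: 3.9
ee_pos: [0.4663, 0.3477, 0.0087]
eef_rot: [0.603, 0.798, -0.0, -0.0]
ft_force: [-0.5, -0.3, 0.3]
width: 0.0869
grip_force: 0.0
```

Emit:
arm_command(moves=[0,0,0,0,0,0,0,0,0,0,0,0,0,0,0,0,0,0,0,0,0,0,0,0], fingers=0, squeeze=20)

```text
time: 4.4
ee_pos: [0.4671, 0.3483, 0.0102]
eef_rot: [0.603, 0.798, 0.001, 0.0]
ft_force: [1.0, -0.2, 3.4]
width: 0.0578
grip_force: 20.0
```

Emit:
arm_command(moves=[0,0,-0.5,0,0,0,-1.5,0,0,0,-3,0,0,0,-3,0,0,0,-3,0,0,0,-3,4,0,0,-1.5,4,0,0,0,3.9,0,0,0,0])

```text
time: 5.15
ee_pos: [0.4666, 0.3486, 0.1668]
eef_rot: [0.683, 0.73, 0.001, 0.001]
ft_force: [-0.4, -0.0, -2.9]
width: 0.0582
grip_force: 20.0
```

```bash
python3 -c "
from h import *
tool([.5063,.0957,.15])"
```

```text
shift cm [-25.5    2.27   1.67] tool-x heading deg 93.82 t 5.15
```

Emit:
arm_command(moves=[-1.5,0.1,0,0,-3,0.3,0,0,-3,0.3,0,0,-3,0.3,0,0,-3,0.3,0.3,0,-3,0.3,0.3,0,-3,0.3,0.3,0,-3,0.3,0.3,0,-2,0.1,0.3,0,-1,0,0.2,0,0,0,0,0,0,0,0,0])

```text
time: 6.15
ee_pos: [0.5067, 0.0962, 0.1476]
eef_rot: [0.682, 0.732, 0.0, -0.0]
ft_force: [-0.8, 0.3, -2.1]
width: 0.0579
grip_force: 20.0
```

```bash
python3 -c "
from h import *
tool([.5063,.0957,.0802])
a=r.camera('scene')[170:290,215:355,::-1]; cv2.imwrite('pics/s2.png',cv2.resize(a,None,fx=5,fy=5,interpolation=cv2.INTER_CUBIC))"
```

```text
shift cm [-0.05 -0.04  6.74] tool-x heading deg 94.05 t 6.15
```

View pics/s2.png

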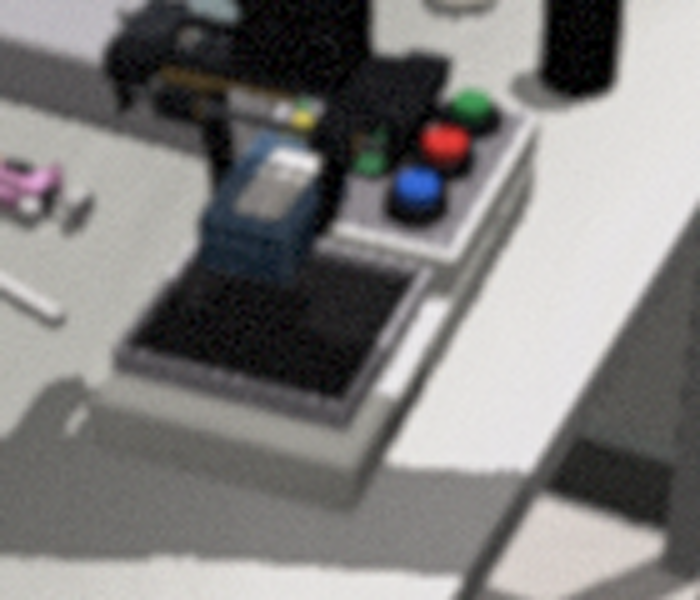

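The box hangs level over the tray. Its near-end bottom corners are at crop (205,258) and (283,280). The near tray rim corners are at (118,355) and (345,415), and blue, red and green are at (418,185), (446,145) and (473,105).

```bash
python3 -c "
from h import *
f=lambda x,y,z:p2w('scene',215+(x+.5)/5-.5,170+(y+.5)/5-.5,z)[:2]
S=np.array([.5129,.001]);c,s=np.cos(.0697),np.sin(.0697)
M=np.array([[c,s],[-s,c]])
for n,a in dict(rimNL=(118,355,.08),rimNR=(345,415,.08),blue=(418,185,.094),red=(446,145,.094),green=(473,105,.094),bNLb=(205,258,.1376),bNRb=(283,280,.1376),bNLt=(203,222,.1716),bNRt=(288,243,.1716)).items(): print(n,(M@(f(*a)-S)*1000).round(1))
"
```

```text
rimNL [ 64.7 178.1]
rimNR [-78.9 177.2]
blue [-44.6 -40.6]
red [-45.8 -92.1]
green [ -46.4 -146.1]
bNLb [ 24.6 141.1]
bNRb [-25.6 143.1]
bNLt [ 20.7 152.1]
bNRt [-32. 152.]
```

Emit:
arm_command(moves=[0,0,1,0,0,0,1.5,0,0,0,1.5,0,0,0,1,0,0,0,0.7,0,0,0,0.3,0,0,0,0.2,0,0,0,0.2,0,0,0,0,0])

```text
time: 6.95
ee_pos: [0.5073, 0.0954, 0.0837]
eef_rot: [0.682, 0.731, 0.0, 0.0]
ft_force: [-0.6, -0.3, -1.4]
width: 0.058
grip_force: 20.0
```

Emit:
arm_command(moves=[0,0,0.1,0,0,0,0.1,0,0,0,0.1,0,0,0,0,0])

```text
time: 7.28
ee_pos: [0.5072, 0.0952, 0.0805]
eef_rot: [0.682, 0.731, -0.0, 0.0]
ft_force: [0.6, -0.5, -1.4]
width: 0.058
grip_force: 20.0
```

Emit:
arm_command(moves=[0,0,0.1,0,0,0,0.05,0,0,0,0,0])

```text
time: 7.53
ee_pos: [0.5073, 0.0953, 0.0801]
eef_rot: [0.682, 0.731, -0.0, 0.0]
ft_force: [-5.5, -2.1, 12.4]
width: 0.0578
grip_force: 20.0
```

Emit:
arm_command(moves=[0,0,-0.05,0,0,0,0,0])

```text
time: 7.7
ee_pos: [0.5073, 0.0953, 0.0801]
eef_rot: [0.682, 0.731, -0.0, 0.0]
ft_force: [-3.9, -1.0, 6.5]
width: 0.0581
grip_force: 20.0
```

Emit:
arm_command(moves=[0,0,0,0,0,0,0,0,0,0,0,0,0,0,0,0], fingers=84)

```text
time: 8.03
ee_pos: [0.5072, 0.0953, 0.0795]
eef_rot: [0.682, 0.731, 0.0, 0.0]
ft_force: [-0.1, -0.5, 0.3]
width: 0.0712
grip_force: 0.0
```

Emit:
arm_command(moves=[0,0,-0.5,0,0,0,-1,0,0,0,-2,0,0,0,-3,0,0,0,-3,0,0,0,-3,0,-3,0,0,0,-3.5,0,0,0,-3.5,0,0,0,-3,0,0,0,0,0,0,0])

```text
time: 8.95
ee_pos: [0.5163, -0.0416, 0.2052]
eef_rot: [0.685, 0.728, -0.001, 0.001]
ft_force: [-0.1, -0.1, -0.5]
width: 0.0734
grip_force: 0.0
```

```bash
python3 -c "
from h import *
tool([.5576,-.0418,.2])
cv2.imwrite('pics/t2.png',cv2.resize(r.camera('top')[180:256,200:345,::-1],None,fx=5,fy=5,interpolation=cv2.INTER_CUBIC))"
```

```text
shift cm [-0.27  4.12  0.52] tool-x heading deg 93.5 t 8.95
```

View pics/t2.png

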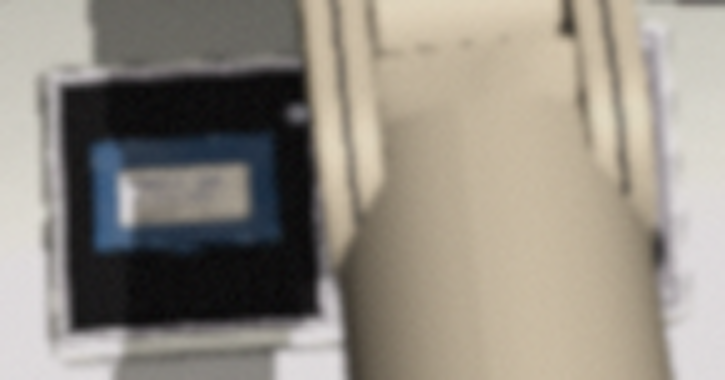

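```bash
python3 -c "
from h import *
f=lambda x,y,z:p2w('top',200+(x+.5)/5-.5,180+(y+.5)/5-.5,z)[:2]
S=np.array([.5129,.001]);c,s=np.cos(.0697),np.sin(.0697)
M=np.array([[c,s],[-s,c]])
for a in [(93,140,.104),(274,134,.104),(284,240,.104),(97,250,.104),(65,85,.075),(308,72,.075),(318,318,.075),(72,330,.075)]: print((M@(f(*a)-S)*1000).round(1))
"
```

```text
[ 31.6 144. ]
[29.1 45.1]
[-29.3  42.6]
[-28.8 144.2]
[ 68.4 163. ]
[67.8 25.8]
[-71.1  27.6]
[-69.7 164.1]
```

The box sits centred and aligned in the tray, its top corners matching ±30 mm in x and 43–144 mm in y. Next is the lock.

Emit:
arm_command(moves=[-0.1,2,0,-0.5,-0.1,2.1,0,0,0,0,2,0,0,0,2.5,0,0,0,2.5,0,0,0,2,0,0,0,1,0,0,0,0.8,0,0,0,0,0,0,0,0,0], fingers=50)

```text
time: 9.83
ee_pos: [0.5577, -0.0329, 0.0976]
eef_rot: [0.679, 0.734, 0.0, 0.0]
ft_force: [0.9, -0.3, 0.1]
width: 0.0433
grip_force: 0.0
```

```bash
python3 -c "
from h import *
tool([.558,-.0417,.091])
a=r.camera('scene')[165:265,240:340,::-1]; cv2.imwrite('pics/s3.png',cv2.resize(a,None,fx=6,fy=6,interpolation=cv2.INTER_CUBIC))"
```

```text
shift cm [-0.88 -0.04  0.66] tool-x heading deg 94.51 t 9.8333
```

View pics/s3.png

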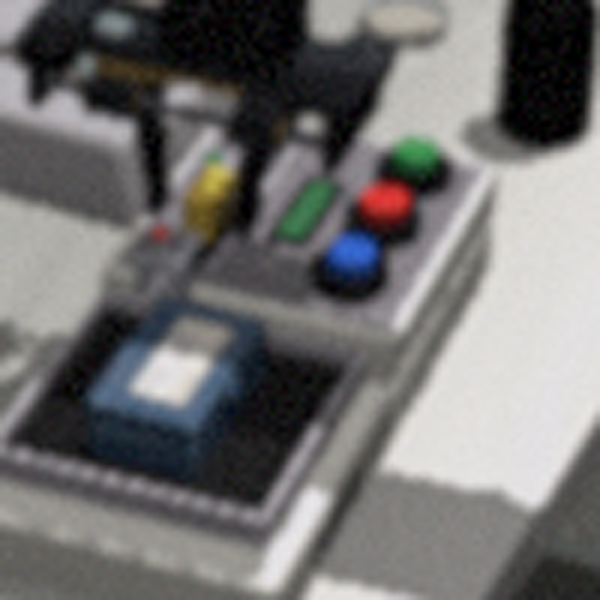

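The two fingers straddle the yellow grip, at crop (152,180) and (250,170) with the grip at (210,200). The box lies flat.

Emit:
arm_command(moves=[-0.5,0,0,0.5,-0.4,0,0,0,0,0,0.4,0,0,0,0.2,0,0,0,0,0,0,0,0,0])

```text
time: 10.38
ee_pos: [0.5577, -0.0422, 0.0904]
eef_rot: [0.682, 0.731, -0.0, -0.0]
ft_force: [-0.3, -0.3, -0.4]
width: 0.0435
grip_force: 0.0
```

Emit:
arm_command(moves=[0,0,0,0,0,0,0,0,0,0,0,0,0,0,0,0,0,0,0,0], fingers=0, squeeze=25)

```text
time: 10.8
ee_pos: [0.5581, -0.0423, 0.0907]
eef_rot: [0.682, 0.731, 0.0, 0.0]
ft_force: [13.1, 0.6, -1.9]
width: 0.0178
grip_force: 7.8
```

Emit:
arm_command(moves=[0,0.05,0,0,-0.3,0,0,0,-0.7,0,0,0,-0.8,0,0,0,-0.8,0,0,0,-0.8,0,0,0,-0.8,0,0,0,-0.8,0,0,0,-0.6,0,0,0,-0.4,0,0,0,0,0,0,0])

```text
time: 11.72
ee_pos: [0.563, -0.1037, 0.0907]
eef_rot: [0.683, 0.731, 0.0, 0.001]
ft_force: [4.4, -1.5, -1.5]
width: 0.0178
grip_force: 25.0
```

Emit:
arm_command(moves=[-0.2,0,0,0,-0.2,0,0,0,-0.2,0,0,0,0,0,0,0])

```text
time: 12.05
ee_pos: [0.5633, -0.1081, 0.0907]
eef_rot: [0.682, 0.731, 0.0, 0.0]
ft_force: [5.5, 1.1, -0.4]
width: 0.0179
grip_force: 25.0
```

Emit:
arm_command(moves=[-0.2,0,0,0,-0.2,0,0,0,-0.1,0,0,0,0,0,0,0])

```text
time: 12.38
ee_pos: [0.5637, -0.1129, 0.0907]
eef_rot: [0.682, 0.731, 0.0, 0.0]
ft_force: [5.1, 0.3, -0.6]
width: 0.0178
grip_force: 25.0
```

Emit:
arm_command(moves=[-0.2,0,0,0,-0.2,0,0,0,0,0,0,0])

```text
time: 12.63
ee_pos: [0.5639, -0.1161, 0.0907]
eef_rot: [0.682, 0.732, 0.001, -0.0]
ft_force: [4.4, 3.6, -0.7]
width: 0.018
grip_force: 25.0
```

Emit:
arm_command(moves=[-0.2,0,0,0,-0.1,0,0,0,0,0,0,0])

```text
time: 12.88
ee_pos: [0.5639, -0.1162, 0.0907]
eef_rot: [0.681, 0.732, 0.001, -0.001]
ft_force: [2.6, 10.9, 0.8]
width: 0.0176
grip_force: 25.0
```

The slide has stopped at its end: the pose no longer moves and the push is 11 N. I'll push once more, then release and rise.

Emit:
arm_command(moves=[-0.1,0,0,0,0,0,0,0])

```text
time: 13.05
ee_pos: [0.5639, -0.1163, 0.0907]
eef_rot: [0.681, 0.733, 0.002, -0.002]
ft_force: [1.4, 13.6, 1.8]
width: 0.018
grip_force: 25.0
```

Emit:
arm_command(moves=[0,0,0,0,0,0,0,0,0,0,0,0,0,0,0,0], fingers=50)

```text
time: 13.38
ee_pos: [0.5634, -0.1219, 0.0904]
eef_rot: [0.682, 0.731, -0.001, -0.0]
ft_force: [0.2, -0.2, -0.0]
width: 0.0366
grip_force: 0.0
```

Emit:
arm_command(moves=[0,0,-1,0,0,0,-2,0,0,0,-3,0,0,0,-2,0,0,0,0,0,0,0,0,0,0,0,0,0])

```text
time: 13.97
ee_pos: [0.5635, -0.1214, 0.1704]
eef_rot: [0.682, 0.731, -0.0, -0.0]
ft_force: [-0.5, -0.3, 0.2]
width: 0.0434
grip_force: 0.0
```

```bash
python3 -c "
from h import *
tool([.4704,-.0371,.11])"
```

```text
shift cm [ 9.05 -8.7   6.04] tool-x heading deg 93.96 t 13.9667
```

Now to above the blue key with the fingers shut, and a check picture.

Emit:
arm_command(moves=[2,-2,0,0,2.5,-2.4,0,0,2.5,-2.4,0,0,2,-1.9,0,0,0,0,2,0,0,0,2,0,0,0,1.3,0,0,0,0,0,0,0,0,0], fingers=0, squeeze=10)

```text
time: 14.72
ee_pos: [0.47, -0.0373, 0.1169]
eef_rot: [0.682, 0.731, -0.0, -0.001]
ft_force: [0.6, 1.1, 0.2]
width: 0.0009
grip_force: 0.0
```

```bash
python3 -c "
from h import *
tool([.4704,-.0371,.094])
a=r.camera('scene')[165:265,240:340,::-1]; cv2.imwrite('pics/s4.png',cv2.resize(a,None,fx=6,fy=6,interpolation=cv2.INTER_CUBIC))"
```

```text
shift cm [0.01 0.05 2.29] tool-x heading deg 93.98 t 14.7167
```

View pics/s4.png

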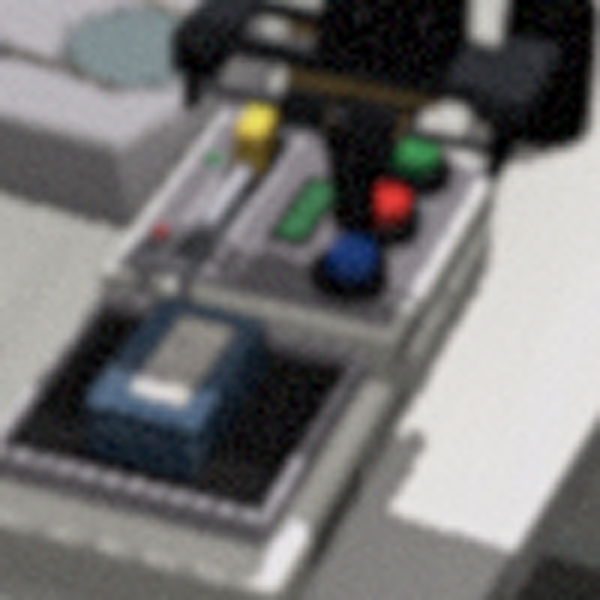

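The grip stands at the far end (257,130), and the shut fingers are above the blue key (352,258). Pressing it.

Emit:
arm_command(moves=[0,0,1,0,0,0,0.7,0,0,0,0.4,0,0,0,0.2,0,0,0,0.2,0,0,0,0.2,0,0,0,0,0])

```text
time: 15.35
ee_pos: [0.4718, -0.0376, 0.0952]
eef_rot: [0.682, 0.731, -0.001, 0.001]
ft_force: [-28.3, -0.6, 70.3]
width: 0.0003
grip_force: 34.9
```

Emit:
arm_command(moves=[0,0,0.1,0,0,0,0.1,0,0,0,0,0])

```text
time: 15.6
ee_pos: [0.4719, -0.0377, 0.0948]
eef_rot: [0.682, 0.731, -0.002, 0.002]
ft_force: [-38.1, -0.4, 93.2]
width: 0.0006
grip_force: 46.8
```

Emit:
arm_command(moves=[0,0,-0.5,0,0,0,-0.5,0,0,0,-1.5,0,0,0,0,0,0,0,0,0])

```text
time: 16.02
ee_pos: [0.4711, -0.0375, 0.1137]
eef_rot: [0.682, 0.731, 0.0, 0.0]
ft_force: [-0.9, 0.1, -0.1]
width: 0.0006
grip_force: 0.0
```

```bash
python3 -c "
from h import *
tool([.4704,-.0371,.094])
a=r.camera('scene')[165:265,240:340,::-1]; a=cv2.resize(a[35:70,40:85],None,fx=12,fy=12,interpolation=cv2.INTER_CUBIC)
cv2.imwrite('pics/s5.png',a)"
```

```text
shift cm [ 0.05 -0.07  1.97] tool-x heading deg 93.96 t 16.0167
```

View pics/s5.png

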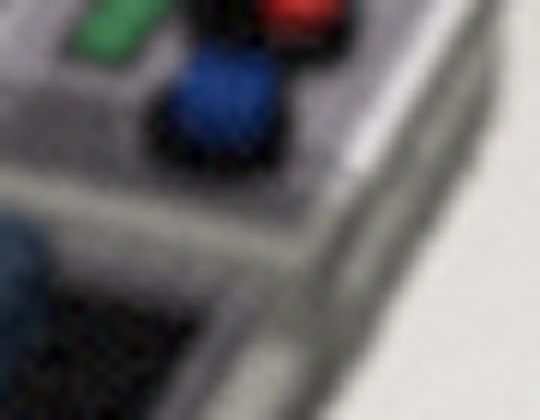

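The blue cap at (225,95) stands proud of its black housing and nothing looks damaged. But the press met a hard stop at z 0.095, so I'll feel the travel in small steps.

Emit:
arm_command(moves=[0,0,0.5,0,0,0,0.4,0,0,0,0,0,0,0,0,0])

```text
time: 16.4
ee_pos: [0.4703, -0.0372, 0.1038]
eef_rot: [0.682, 0.731, -0.0, -0.001]
ft_force: [-0.3, -0.1, 0.4]
width: 0.0005
grip_force: 0.0
```

Emit:
arm_command(moves=[0,0,0.2,0,0,0,0,0,0,0,0,0])

```text
time: 16.65
ee_pos: [0.4709, -0.0373, 0.1026]
eef_rot: [0.682, 0.731, 0.0, 0.0]
ft_force: [-1.0, 0.7, 0.2]
width: 0.0007
grip_force: 0.0
```

Emit:
arm_command(moves=[0,0,0.2,0,0,0,0,0,0,0,0,0])

```text
time: 16.9
ee_pos: [0.471, -0.0373, 0.1007]
eef_rot: [0.682, 0.731, 0.0, 0.0]
ft_force: [0.4, -0.3, 2.8]
width: 0.0007
grip_force: 1.2
```

Emit:
arm_command(moves=[0,0,0.2,0,0,0,0,0,0,0,0,0])

```text
time: 17.15
ee_pos: [0.471, -0.0374, 0.0987]
eef_rot: [0.682, 0.731, 0.0, 0.0]
ft_force: [-0.1, 0.5, 3.6]
width: 0.0005
grip_force: 1.7
```

Emit:
arm_command(moves=[0,0,0.2,0,0,0,0,0,0,0,0,0])

```text
time: 17.4
ee_pos: [0.471, -0.0374, 0.0967]
eef_rot: [0.682, 0.731, 0.0, 0.0]
ft_force: [-0.1, 0.1, 4.5]
width: 0.0007
grip_force: 2.3
```

The spring ramp starts at about z 0.102 and bottoms at about 0.0955, so the hard stop is the key's own end of travel. I'll finish this press.

Emit:
arm_command(moves=[0,0,0.1,0,0,0,0.1,0,0,0,0,0,0,0,0,0])

```text
time: 17.73
ee_pos: [0.4711, -0.0374, 0.0961]
eef_rot: [0.682, 0.731, -0.0, 0.0]
ft_force: [-8.2, 1.1, 24.8]
width: 0.0003
grip_force: 12.5
```

Emit:
arm_command(moves=[0,0,-0.5,0,0,0,-1.5,0,0,0,-2,0,0,0,0,0,0,0,0,0])

```text
time: 18.15
ee_pos: [0.4711, -0.0376, 0.135]
eef_rot: [0.682, 0.731, 0.0, 0.001]
ft_force: [0.2, -0.2, -0.1]
width: 0.0004
grip_force: 0.0
```

```bash
python3 -c "
from h import *
tool([.4785,-.1465,.104])"
```

```text
shift cm [-1.091e+01 -1.000e-02  3.110e+00] tool-x heading deg 93.96 t 18.15
```

Now the green key, passing high over red (tip at 0.135).

Emit:
arm_command(moves=[-2,0,0,0,-2.5,0,0,0,-2.5,0,0,0,-2.5,0,0,0,-1.4,0,0,0,0,0,0,0,0,0,1.5,0,0,0,1.4,0,0,0,0.3,0,0,0,0,0,0,0,0,0])

```text
time: 19.07
ee_pos: [0.4784, -0.1452, 0.1028]
eef_rot: [0.682, 0.732, 0.0, -0.0]
ft_force: [0.7, -0.1, 0.1]
width: 0.0004
grip_force: 0.0
```

Emit:
arm_command(moves=[0,0,0.2,0,0,0,0.2,0,0,0,0,0,0,0,0,0])

```text
time: 19.4
ee_pos: [0.4789, -0.1457, 0.0991]
eef_rot: [0.682, 0.731, 0.0, 0.0]
ft_force: [1.2, 2.8, 3.7]
width: 0.0003
grip_force: 1.6
```

Emit:
arm_command(moves=[0,0,0.2,0,0,0,0,0,0,0,0,0])

```text
time: 19.65
ee_pos: [0.4789, -0.1458, 0.0969]
eef_rot: [0.682, 0.731, 0.0, 0.0]
ft_force: [1.8, 1.9, 4.4]
width: 0.0003
grip_force: 2.3
```

Emit:
arm_command(moves=[0,0,0.1,0,0,0,0.15,0,0,0,0,0,0,0,0,0])

```text
time: 19.98
ee_pos: [0.479, -0.1459, 0.0961]
eef_rot: [0.682, 0.731, -0.0, 0.001]
ft_force: [-7.1, 6.3, 28.0]
width: 0.0008
grip_force: 13.5
```

Emit:
arm_command(moves=[0,0,-0.5,0,0,0,-1.5,0,0,0,-2.5,0,0,0,-3,0,0,0,-3,0,0,0,-2,0,0,0,0,0,0,0,0,0,0,0,0,0])

```text
time: 20.73
ee_pos: [0.4776, -0.1466, 0.218]
eef_rot: [0.682, 0.731, -0.001, -0.001]
ft_force: [-0.2, -0.0, -0.3]
width: 0.0006
grip_force: 0.0
```

```bash
python3 -c "
from h import *
tool([.4785,-.1465,.104])
a=r.camera('scene')[130:290,200:400,::-1]; cv2.imwrite('pics/s6.png',cv2.resize(a,None,fx=3.7,fy=3.7,interpolation=cv2.INTER_CUBIC))"
```

```text
shift cm [ 0.    0.11 11.4 ] tool-x heading deg 93.93 t 20.7333
```

View pics/s6.png

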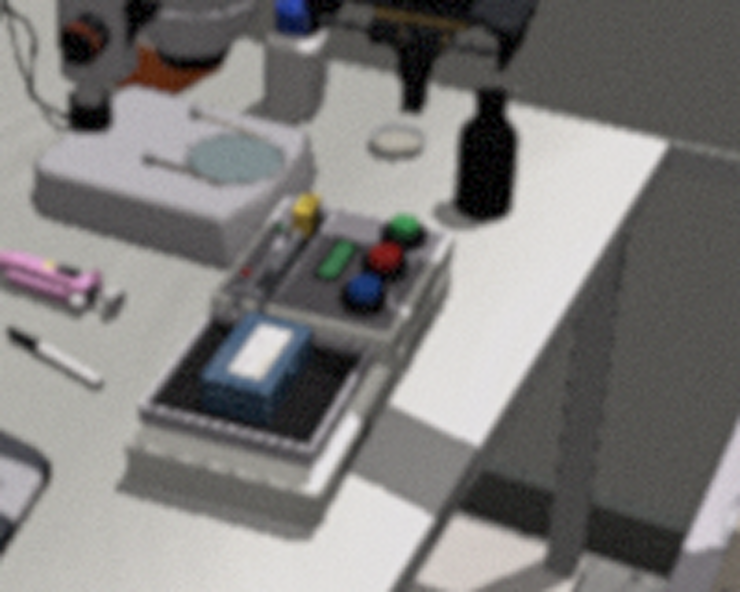

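The box lies flat in the tray at (257,365) and the grip is at its far end (306,213). All keys are up, the bottle and dish stand where they were, and the arm is clear.

```bash
python3 -c "
from bench import r
print(r.close_job())"
```

```text
the job is handed in; nothing more can be done
None
```

I handed the job in at about 21 s. The box is flat and centred in the tray, the lock is at its end stop, then blue was pressed twice and green once. The first blue press bottomed out hard at 93 N on the wrist (limit 120 N), so I repeated it gently.

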